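# Change over drawers at the watchmaker's bench

### The arm

A 6-joint arm with a two-finger parallel gripper is mounted at the origin on the work surface. World frame = base frame: x ahead of the robot, y to its left, z up, the work surface at z = 0. Lengths are in m, angles in rad, forces in N, time in s.
With the tool pointing down it reaches from about 0.3 to 0.875 m from the base axis. Payload 6.4 kg.
Tool frame: the origin (TCP) lies midway between the tips of the shut fingers; the grasp point (between the pads) lies 19 mm behind it; z points along the fingers, y is the direction in which the jaws open and shut (so a half turn about z gives the same grasp; the last joint's range is limited). The gripper opens to 88 mm and grips with 3 to 60 N. Pads are 18 mm wide; open, the fingers measure 123 mm over their backs; the gripper's body (75 mm by 187 mm) begins 45 mm behind the grasp point.
Start: joints at [-1.502, 0.181, 1.607, -0, 1.354, -0.206], TCP at [0.156, -0.553, 0.239] pointing down, gripper open.
Joint ranges: [-2.99, 2.99], [-0.89, 2.07], [0.3, 2.58], [-1.14, 4.28], [0, 2.63], [-3.12, 3.12]. Speed limits (rad/s): [2.57, 2.57, 3.01, 3.14, 3.14, 3.14].

### API

Orientations are given as a rotation vector (axis times angle).
In Python, from workcell import env gives the robot as it stands.
- The arm moves only by the tool drive_tool, never from a script. Its argument "motion" is a list of rows, each an object of numbers: "ax", "ay", "az": the turn, a rotation vector about the tool's x, y, z in rad; "dx", "dy", "dz": the shift along the tool's x, y, z in mm; "gripper": the gripper command: -1 is shut, 1 is fully open, values between are in proportion. In form: [{"ax": .., "ay": .., "az": .., "dx": .., "dy": .., "dz": .., "gripper": ..}, ...]. A call has 1 to 12 rows; each row is the pose to reach, as a shift and turn from the pose commanded when the call began, along the tool's axes at that moment; what a row does not reach only later rows make up. A row lasts 1/10 s, in which the tool goes at most 50 mm and 8.59 degrees, less where a joint would pass 70% of its speed; a pose out of reach is approached as far as the arm can. A call with a gripper value outside its range is refused whole. The fingers move at their own pace and stop on an object; "grip_force" is the grip in N (left out, the last holds). Time passes only in rows, so rows that repeat a pose let the fingers close. It gives the time, the measured TCP pose, the force and the opening at its end, in the units of the state.
- env.sense(): the state, without advancing time (a new reading comes with each control period).
- env.get_image(name): name is "scene" or "side" or "wrist"; returns a dict with "pixels" (480x640x3 uint8, red, green, blue), "mtx" (3x3 intrinsics, pixels), "k1" (the pictures are not rectified: a ray, as slopes to the right and down, at radius r is drawn at 1 + k1 r^2 times it, then the intrinsics apply), "xyz" and "attitude" of the camera in the world. Camera axes: x right, y down, z forward; pixel columns grow to the right and rows downward; lengths in m; the calibration is good to about 2 mm. A picture is of the moment at which its call begins. There is no depth.
- env.hand_in(): hands the job in, once; it reports no verdict.
The state is a dict: "time_s": time; "joints": joint angles; "qvel": joint speeds; "joint_efforts": joint torques, N m; "ee_pos": TCP position; "eef_rot": TCP orientation; "wrist_force": force on the tool from outside, world axes, zero at the start; "ft_torque": the same for the moment, N m; "finger_gap": finger opening in m.
Only numpy, scipy, OpenCV 4.12 (cv2) and the standard library are available. Lean on these libraries where they do the work, as an engineer would, in place of code of your own. Each camera call takes 0.05 s, during which the arm holds its last target. There are 200 camera calls.

### The job

Of the two small drawer units on the bench, push the drawer with the round knob, which was left ajar, fully shut, and pull the drawer with the long bar handle all the way out to its stop so that its tools can be reached. Either may be done first; leave the dish, the hammer and the wooden stand where they are, and let go at the end.

Things in the scene. Friction and masses are not known exactly. Their poses are not given: they have to be found in the camera images.
- bar_unit: wooden drawer unit fixed to the bench, 220 mm deep (x), 200 wide (y), 110 tall, its one drawer filling the front; origin: on the bench, below the middle of the shut drawer's front face; x points into the unit, away from the handle, z up. The drawer slides out along -x. Its drawer has a steel bar handle. On its top, 125 mm behind the front, sits a fixed box 40 mm tall. Either unit may be the left one.
- bar_grip (a point): middle of the bar handle of this drawer: a round bar 12 mm thick, 110 mm long, level and parallel to the drawer front, its axis 46 mm out from the front face and 90 mm above the bench, joined to the front by an arm at each end. The gap between bar and front is 40 mm clear, 98 mm between the arms, open above and below. The point moves with the drawer.
- bar_drawer (a joint): how far the bar-handled drawer is out, in m: 0 shut, 0.130 at its stop. The drawer front is 15 mm thick, from 3 to 107 mm above the bench. It slides with about 1.5 N of friction, has no spring or catch, and stays where it is left.
- knob_unit: wooden drawer unit fixed to the bench, 220 mm deep (x), 200 wide (y), 110 tall, its one drawer filling the front; origin: on the bench, below the middle of the shut drawer's front face; x points into the unit, away from the handle, z up. The drawer slides out along -x. Its drawer has a round brass knob. On its top, 128 mm behind the front, sits a fixed round tin 40 mm tall.
- knob_grip (a point): centre of the flat outer end of the knob: 28 mm across, standing 43 mm out from the drawer front, 78 mm above the bench, in the middle of the front. The point moves with the drawer.
- knob_drawer (a joint): how far the knob drawer is out, in m: 0 fully shut, 0.130 at its stop. The drawer front is 15 mm thick, from 3 to 107 mm above the bench. It slides with about 1.5 N of friction, has no spring or catch, and stays where it is left.
- stand: 80 mm tall turned wooden stand, 64 mm across, standing on the bench; origin at the centre of its foot. Leave it alone.
- hammer: 190 mm hammer lying on the bench; leave it alone. Origin at the centre of its underside.
- dish: round aluminium dish, 84 mm across, 28 mm tall, on the bench in front of the robot; leave it alone. Origin at the centre of its foot.

How it is judged:
By the outcome, as a careful person would: the job done as asked, in the order asked, and still so for the second after the job is handed in, with the robot touching nothing.
It also fails if it takes over 48 s, if anything falls off the work surface, if the arm or the gripper's body presses on something with over 40 N, if the wrist force passes 120 N, or if a joint passes its speed limit or range.

## Working session

There is one attempt and no reset: what is moved stays moved. The work goes in short steps, Python scripts to look and compute and a tool call to move; the robot and the scene stay as the last step left them, time stands still between calls to the robot, and variables do not carry over. Pictures are saved under pics/ and viewed, about 8 in all and at most 12, crops included, and the job is handed in when it is done.

Besides the shell and the picture viewer there is one more tool, called as name(argument=value, ...), one argument or row to a line, values as JSON. drive_tool: Moves the arm, as the interface text tells. Its arguments: {"type":"object","properties":{"motion":{"type":"array","items":{"type":"object","properties":{"ax":{"type":"number"},"ay":{"type":"number"},"az":{"type":"number"},"dx":{"type":"number"},"dy":{"type":"number"},"dz":{"type":"number"},"gripper":{"type":"number"}}}},"grip_force":{"type":"number"}},"required":["motion"]}

```bash
mkdir -p pics; ls; cat > h.py <<'E'
import numpy as np, cv2
from scipy.spatial.transform import Rotation as R
from workcell import env
def cam(name,fn=None):
    d=env.get_image(name)
    if fn: cv2.imwrite('pics/'+fn,d['pixels'][:,:,::-1]); np.save('pics/'+fn+'.npy',{k:d[k] for k in('mtx','k1','xyz','attitude')},allow_pickle=True)
    return d
def rot(a):
    a=np.array(a,float); return R.from_matrix(a) if a.shape==(3,3) else R.from_rotvec(a)
def ray(d,u,v):
    K=np.array(d['mtx']); s=np.array([(u-K[0,2])/K[0,0],(v-K[1,2])/K[1,1]]); t=s.copy()
    for _ in range(20): t=s/(1+d['k1']*(t@t))
    return np.array(d['xyz']),rot(d['attitude']).apply([t[0],t[1],1.])
def onz(d,u,v,z):
    o,r=ray(d,u,v); return o+r*(z-o[2])/r[2]
def proj(d,p):
    c=rot(d['attitude']).inv().apply(np.array(p)-d['xyz']); s=c[:2]/c[2]; s=s*(1+d['k1']*(s@s)); K=np.array(d['mtx'])
    return K[0,0]*s[0]+K[0,2],K[1,1]*s[1]+K[1,2]
def load(fn): return np.load('pics/'+fn+'.npy',allow_pickle=True).item()
E
python3 - <<'E'
from h import *
for n in('scene','side'):
    d=cam(n,n+'1.png'); print(n,d['xyz'],d['attitude'],d['mtx'],d['k1'])
print(env.sense())
E
```

```text
pics
scene [ 1.4876923  -0.31452697  1.12792228] [-2.03671435 -1.44576045  0.55016994] [[522.62947786   0.         324.17761889]
 [  0.         522.62947786 235.31036668]
 [  0.           0.           1.        ]] -0.029133467174491022
side [0.44129936 0.79159815 0.67300103] [-0.26135757  2.71034514 -1.39813831] [[458.45871415   0.         320.22581039]
 [  0.         458.45871415 241.34764241]
 [  0.           0.           1.        ]] 0.039170150031439435
{'time_s': 0.1, 'joints': array([-1.50232407e+00,  1.81476421e-01,  1.60788075e+00, -9.20756614e-06,
        1.35380068e+00, -2.06316006e-01]), 'qvel': array([ 0.00020105, -0.00057708, -0.00292111,  0.0005223 ,  0.00076929,
       -0.00156792]), 'joint_efforts': array([-2.24606506e-04, -4.34823847e+01, -3.42695403e+01,  7.03915581e-02,
        3.40972608e-02, -4.65519565e-05]), 'ee_pos': array([ 0.1559945 , -0.55294421,  0.23790797]), 'eef_rot': array([-3.11043931e+00, -4.30068811e-01, -1.55151983e-04]), 'wrist_force': array([-0.61040743, -0.56164404,  0.39282456]), 'ft_torque': array([-0.04842046,  0.01675634,  0.04660037]), 'finger_gap': 0.08811229651016379}
```

View pics/scene1.png

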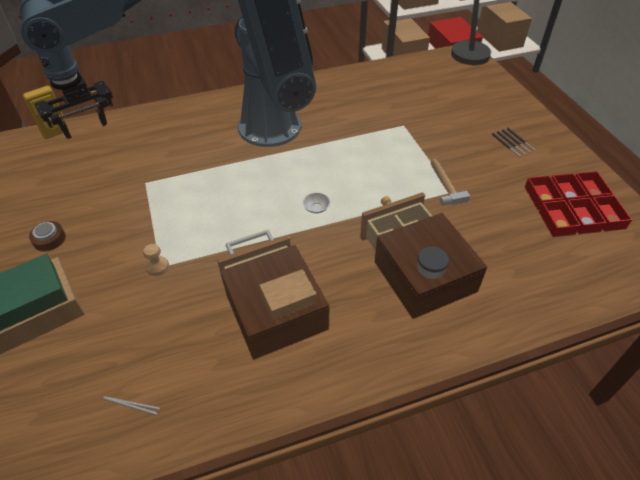

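View pics/side1.png

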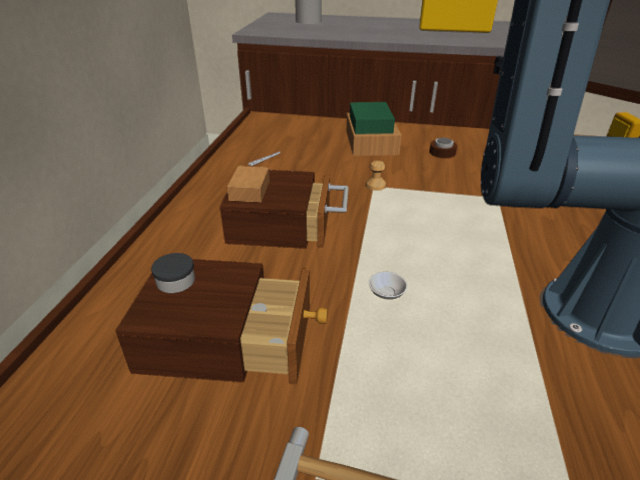

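The scene view shows the bar unit at about (275,295), handle at (228–270,240), and slightly open. The knob unit is at about (430,260), clearly ajar, with its knob at (386,201). The stand is at (154,260), the dish at (316,203) and the hammer at (450,185). The next step is a zoomed view to pick exact pixels.

```bash
python3 - <<'E'
import cv2,numpy as np
a=cv2.imread('pics/scene1.png')[175:355,140:500]; cv2.imwrite('pics/c1.png',cv2.convertScaleAbs(cv2.resize(a,(800,400),interpolation=cv2.INTER_CUBIC),alpha=1.4))
a=cv2.imread('pics/side1.png')[155:395,110:410]; cv2.imwrite('pics/c2.png',cv2.convertScaleAbs(cv2.resize(a,(750,600),interpolation=cv2.INTER_CUBIC),alpha=1.4))
E
```

```text
(no output)
```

View pics/c1.png

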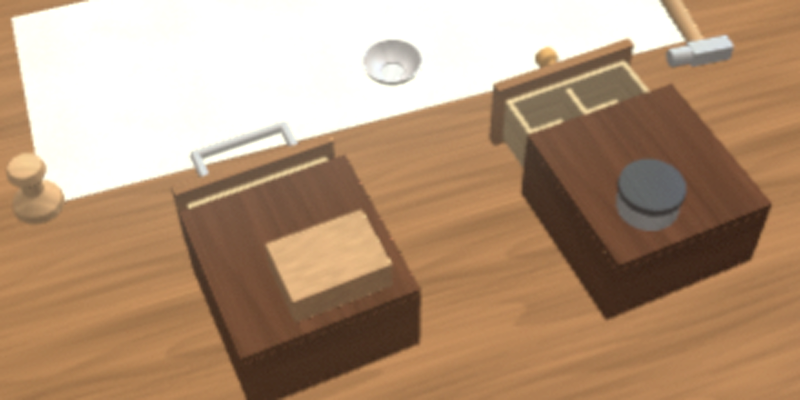

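View pics/c2.png

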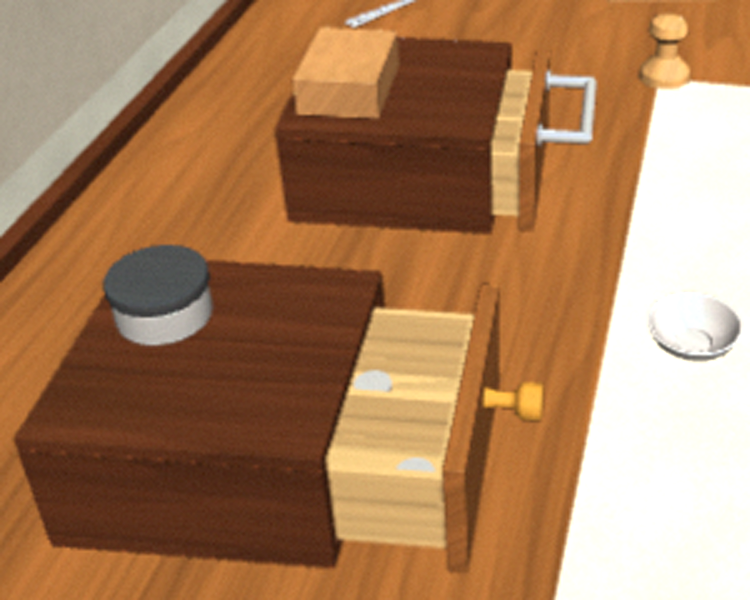

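```bash
python3 - <<'E'
from h import *
S=load('scene1.png');D=load('side1.png')
s=lambda u,v,z:onz(S,140+u/2.2222,175+v/2.2222,z).round(4)
d=lambda u,v,z:onz(D,110+u/2.5,155+v/2.5,z).round(4)
def tri(a,b):
    o1,r1=ray(S,140+a[0]/2.2222,175+a[1]/2.2222);o2,r2=ray(D,110+b[0]/2.5,155+b[1]/2.5)
    t=np.linalg.lstsq(np.c_[r1,-r2],o2-o1,rcond=None)[0];p,q=o1+t[0]*r1,o2+t[1]*r2
    return ((p+q)/2).round(4),np.linalg.norm(p-q).round(4)
def rect(n,P):
    P=np.array(P)[:,:2]; fl,fr,br,bl=P  # as seen: fl/fr = front corners
    print(n,P.tolist()); print(' front len',np.linalg.norm(fl-fr),'depth',np.linalg.norm(fl-bl),np.linalg.norm(fr-br))
    x=(br+bl-fl-fr);print(' yaw',np.arctan2(x[1],x[0]),'from front',np.arctan2(*( (fl-fr)*[1,-1])), 'frontmid',(fl+fr)/2,'centre',P.mean(0))
rect('bar scene',[s(186,207,.11),s(345,155,.11),s(419,290,.11),s(243,357,.11)])
rect('knob scene',[s(525,135,.11),s(673,87,.11),s(768,206,.11),s(620,264,.11)])
rect('bar side',[d(511,42,.11),d(493,140,.11),d(281,132,.11),d(318,38,.11)])
rect('knob side',[d(382,272,.11),d(331,457,.11),d(22,438,.11),d(135,258,.11)])
print('bar ends',s(196,155,.09),s(288,128,.09),d(590,80,.09),d(590,138,.09),tri((196,155),(590,80)),tri((288,128),(590,138)))
print('knob',tri((545,56),(540,402)),s(545,56,.078),d(540,402,.078))
print('knob drawer front top',s(495,88,.107),s(631,43,.107), d(482,287,.107),d(449,478,.107))
print('bar drawer front top',s(176,190,.107),s(333,142,.107))
print('stand top',s(24,163,.08),'dish',s(392,60,.028),'hammer',s(700,50,.02),'tin',s(651,185,.15))
E
```

```text
bar scene [[0.6575, -0.2905], [0.6434, -0.1015], [0.8464, -0.0831], [0.8638, -0.2763]]
 front len 0.18952522259583285 depth 0.2067881282859343 0.20383218587848198
 yaw 0.0794803930989992 from front 0.07446523031283768 frontmid [ 0.65045 -0.196  ] centre [ 0.752775 -0.18785 ]
knob scene [[0.6837, 0.1061], [0.6715, 0.3061], [0.8702, 0.3199], [0.8862, 0.13]]
 front len 0.20037175449648584 depth 0.2039055173358485 0.1991786384128579
 yaw 0.09369297232998873 from front 0.06092450813825896 frontmid [0.6776 0.2061] centre [0.7779   0.215525]
bar side [[0.662, -0.2987], [0.6388, -0.0993], [0.8368, -0.0736], [0.8673, -0.2657]]
 front len 0.20074511202019343 depth 0.20793530243804195 0.19966093759170817
 yaw 0.14453428910365868 from front 0.11582826101084391 frontmid [ 0.6504 -0.199 ] centre [ 0.751225 -0.184325]
knob side [[0.6831, 0.112], [0.6596, 0.3053], [0.8639, 0.3274], [0.8812, 0.1329]]
 front len 0.19472323949647102 depth 0.19919944779039922 0.20549184898676642
 yaw 0.10645487730367872 from front 0.12097899616174385 frontmid [0.67135 0.20865] centre [0.77195 0.2194 ]
bar ends [ 0.5688 -0.2627  0.09  ] [ 0.5635 -0.1493  0.09  ] [ 0.5711 -0.2684  0.09  ] [ 0.5545 -0.1532  0.09  ] (array([ 0.5707, -0.263 ,  0.0926]), np.float64(0.0007)) (array([ 0.5572, -0.1504,  0.0884]), np.float64(0.0081))
knob (array([0.5407, 0.1969, 0.0767]), np.float64(0.0008)) [0.5423 0.1964 0.078 ] [0.5402 0.1978 0.078 ]
knob drawer front top [0.599  0.1027 0.107 ] [0.5829 0.2941 0.107 ] [0.6023 0.1113 0.107 ] [0.5806 0.3054 0.107 ]
bar drawer front top [ 0.6274 -0.296   0.107 ] [ 0.6172 -0.1082  0.107 ]
stand top [ 0.5047 -0.4576  0.08  ] dish [0.4364 0.0243 0.028 ] hammer [0.5492 0.4287 0.02  ] tin [0.827  0.1901 0.15  ]
```

```bash
cat >> h.py <<'E'
def row(p,yaw=None,s=None):
    "shift (mm, tool axes) and az to reach TCP p with tool y at world angle yaw, tool down"
    s=s or env.sense(); r=rot(s['eef_rot']); d=r.inv().apply(np.array(p)-s['ee_pos'])*1000
    a=[0,0,0]
    if yaw is not None:
        y=np.array([np.cos(yaw),np.sin(yaw),0]); z=np.array([0,0,-1.]); T=R.from_matrix(np.c_[np.cross(y,z),y,z]); a=(r.inv()*T).as_rotvec()
    print('d',d.round(1),'a',np.round(a,4))
E
python3 - <<'E'
from h import *
row([.563,-.207,.2],.1)
E
```

```text
d [ 485.6 -222.5   38.4] a [-1.100e-03 -1.300e-03 -1.396e+00]
```

drive_tool(
  motion=[
    {"dx":486,"dy":-222,"dz":38,"az":-1.396,"gripper":-0.3},
    {"dx":486,"dy":-222,"dz":38,"az":-1.396,"gripper":-0.3},
    {"dx":486,"dy":-222,"dz":38,"az":-1.396,"gripper":-0.3},
    {"dx":486,"dy":-222,"dz":38,"az":-1.396,"gripper":-0.3},
    {"dx":486,"dy":-222,"dz":38,"az":-1.396,"gripper":-0.3},
    {"dx":486,"dy":-222,"dz":38,"az":-1.396,"gripper":-0.3},
    {"dx":486,"dy":-222,"dz":38,"az":-1.396,"gripper":-0.3},
    {"dx":486,"dy":-222,"dz":38,"az":-1.396,"gripper":-0.3},
    {"dx":486,"dy":-222,"dz":38,"az":-1.396,"gripper":-0.3},
    {"dx":486,"dy":-222,"dz":38,"az":-1.396,"gripper":-0.3},
    {"dx":486,"dy":-222,"dz":38,"az":-1.396,"gripper":-0.3},
    {"dx":486,"dy":-222,"dz":38,"az":-1.396,"gripper":-0.3},
  ],
)

```text
$.motion[0]: bad value
```

drive_tool(
  motion=[
    {"dz":0},
    {"dz":0},
    {"dz":0},
  ],
)

```text
$.motion[0]: bad value
```

```bash
python3 - <<'E'
from h import *
cam('wrist','w1.png'); s=env.sense(); print(s['ee_pos'],s['eef_rot'],s['finger_gap'],s['wrist_force'],s['time_s']); row([.563,-.207,.2],.1,s)
E
```

```text
[ 0.15600201 -0.55300178  0.23801208] [-3.11063376e+00 -4.30055980e-01 -1.55775933e-04] 0.08828778300075552 [-0.95281845 -0.30141542  0.44003076] 0.15
d [ 485.6 -222.5   38.5] a [-9.000e-04 -1.200e-03 -1.396e+00]
```

View pics/w1.png

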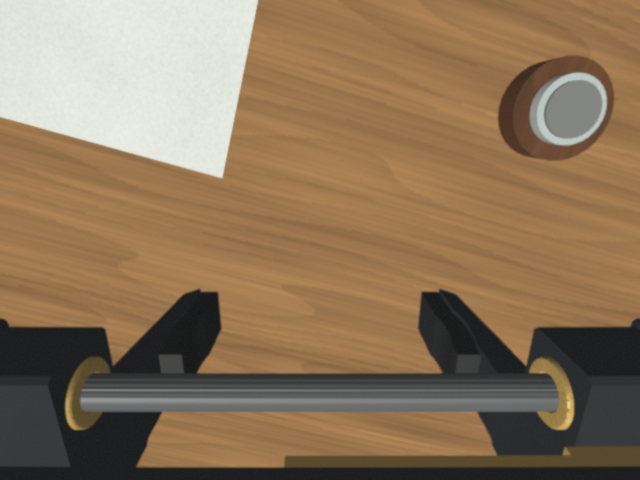

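The arm did not move, because both calls were refused; the rows probably need all seven keys. This wrist picture only shows the start view: the fingers, the rod between them, and a coaster at (570,105).

drive_tool(
  motion=[
    {"ax":0,"ay":0,"az":-1.396,"dx":486,"dy":-222,"dz":38,"gripper":-0.3},
    {"ax":0,"ay":0,"az":-1.396,"dx":486,"dy":-222,"dz":38,"gripper":-0.3},
    {"ax":0,"ay":0,"az":-1.396,"dx":486,"dy":-222,"dz":38,"gripper":-0.3},
    {"ax":0,"ay":0,"az":-1.396,"dx":486,"dy":-222,"dz":38,"gripper":-0.3},
    {"ax":0,"ay":0,"az":-1.396,"dx":486,"dy":-222,"dz":38,"gripper":-0.3},
    {"ax":0,"ay":0,"az":-1.396,"dx":486,"dy":-222,"dz":38,"gripper":-0.3},
    {"ax":0,"ay":0,"az":-1.396,"dx":486,"dy":-222,"dz":38,"gripper":-0.3},
    {"ax":0,"ay":0,"az":-1.396,"dx":486,"dy":-222,"dz":38,"gripper":-0.3},
    {"ax":0,"ay":0,"az":-1.396,"dx":486,"dy":-222,"dz":38,"gripper":-0.3},
    {"ax":0,"ay":0,"az":-1.396,"dx":486,"dy":-222,"dz":38,"gripper":-0.3},
    {"ax":0,"ay":0,"az":-1.396,"dx":486,"dy":-222,"dz":38,"gripper":-0.3},
    {"ax":0,"ay":0,"az":-1.396,"dx":486,"dy":-222,"dz":38,"gripper":-0.3},
  ],
)

```text
time_s: 1.35
ee_pos: [0.5658, -0.2043, 0.1998]
eef_rot: [-2.101, -2.334, -0.002]
wrist_force: [0.1, -0.5, -0.5]
finger_gap: 0.0304
```

drive_tool(
  motion=[
    {"ax":0,"ay":0,"az":0,"dx":0,"dy":0,"dz":0,"gripper":-0.3},
    {"ax":0,"ay":0,"az":0,"dx":0,"dy":0,"dz":0,"gripper":-0.3},
  ],
)

```text
time_s: 1.55
ee_pos: [0.5627, -0.2086, 0.2005]
eef_rot: [-2.108, -2.328, 0.001]
wrist_force: [-0.5, 0.3, -0.4]
finger_gap: 0.0306
```

```bash
python3 - <<'E'
from h import *
cam('wrist','w2.png'); s=env.sense(); print(s['ee_pos'],s['eef_rot'],s['finger_gap'],s['wrist_force'],s['time_s']); row([.563,-.207,.2],.1,s)
E
```

```text
[ 0.56266827 -0.20892106  0.20068309] [-2.10924724e+00 -2.32785196e+00  6.26653422e-04] 0.030975661844600103 [-0.1983186  -0.71209683 -0.0520356 ] 1.6
d [1.9 0.5 0.7] a [-0.0005  0.0001 -0.0015]
```

View pics/w2.png

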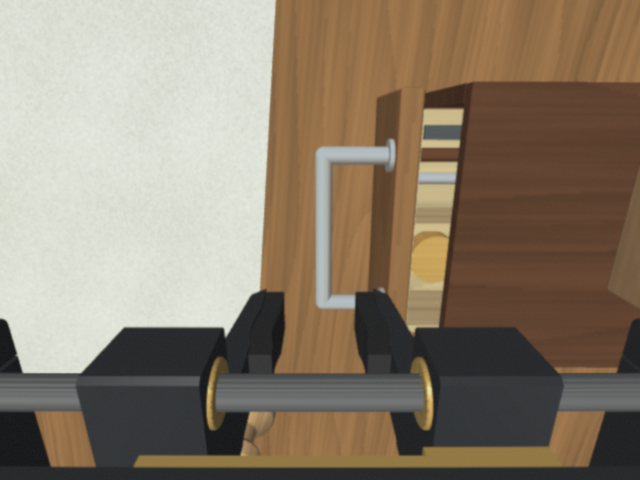

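The wrist view shows the bar running from (323,153) to (323,302), between the fingers, nearly vertical in the image. The front's top edge is at about x≈400–415.

```bash
python3 - <<'E'
from h import *
W=load('w2.png')
a=onz(W,323,153,.09);b=onz(W,323,302,.09);m=(a+b)/2
print(a,b,m,'len',np.linalg.norm(a-b),'yaw',np.arctan2(*((a-b)*[-1,1,1])[:2]))
f=[onz(W,402,88,.107),onz(W,388,323,.107),onz(W,474,83,.11),onz(W,441,327,.11)]; print(np.round(f,4))
for i in(0,2):
    v=f[i]-f[i+1]; print('yaw',np.arctan2(-v[0],v[1]))
row(m+[0,0,-.019],.1); 
E
```

```text
[ 0.55987262 -0.15033034  0.09      ] [ 0.5713999 -0.2618979  0.09     ] [ 0.56563626 -0.20611412  0.09      ] len 0.11216147866920756 yaw 0.10295569020823431
[[ 0.6028 -0.1061  0.107 ]
 [ 0.6195 -0.2653  0.107 ]
 [ 0.644  -0.0994  0.11  ]
 [ 0.6576 -0.263   0.11  ]]
yaw 0.10460572642014342
yaw 0.08246337454882254
d [  2.5   3.3 129.7] a [-0.0005  0.0001 -0.0015]
```

drive_tool(
  motion=[
    {"ax":0,"ay":0,"az":0,"dx":3,"dy":3,"dz":0,"gripper":-0.3},
    {"ax":0,"ay":0,"az":0,"dx":3,"dy":3,"dz":30,"gripper":-0.3},
    {"ax":0,"ay":0,"az":0,"dx":3,"dy":3,"dz":60,"gripper":-0.3},
    {"ax":0,"ay":0,"az":0,"dx":3,"dy":3,"dz":90,"gripper":-0.3},
    {"ax":0,"ay":0,"az":0,"dx":3,"dy":3,"dz":110,"gripper":-0.3},
    {"ax":0,"ay":0,"az":0,"dx":3,"dy":3,"dz":130,"gripper":-0.3},
    {"ax":0,"ay":0,"az":0,"dx":3,"dy":3,"dz":130,"gripper":-0.3},
    {"ax":0,"ay":0,"az":0,"dx":3,"dy":3,"dz":130,"gripper":-0.3},
  ],
)

```text
time_s: 2.4
ee_pos: [0.566, -0.2051, 0.0711]
eef_rot: [-2.109, -2.328, 0.0]
wrist_force: [-0.2, -0.7, 0.2]
finger_gap: 0.0307
```

drive_tool(
  motion=[
    {"ax":0,"ay":0,"az":0,"dx":0,"dy":0,"dz":0,"gripper":-1},
    {"ax":0,"ay":0,"az":0,"dx":0,"dy":0,"dz":0,"gripper":-1},
    {"ax":0,"ay":0,"az":0,"dx":0,"dy":0,"dz":0,"gripper":-1},
    {"ax":0,"ay":0,"az":0,"dx":0,"dy":0,"dz":0,"gripper":-1},
    {"ax":0,"ay":0,"az":0,"dx":0,"dy":0,"dz":0,"gripper":-1},
  ],
  grip_force=15,
)

```text
time_s: 2.9
ee_pos: [0.5669, -0.2051, 0.0719]
eef_rot: [2.106, 2.328, 0.0]
wrist_force: [-2.0, -0.9, 5.6]
finger_gap: 0.0113
```

drive_tool(
  motion=[
    {"ax":0,"ay":0,"az":0,"dx":0,"dy":-8,"dz":0,"gripper":-1},
    {"ax":0,"ay":0,"az":0,"dx":0,"dy":-20,"dz":0,"gripper":-1},
    {"ax":0,"ay":0,"az":0,"dx":0,"dy":-34,"dz":0,"gripper":-1},
    {"ax":0,"ay":0,"az":0,"dx":0,"dy":-48,"dz":0,"gripper":-1},
    {"ax":0,"ay":0,"az":0,"dx":0,"dy":-62,"dz":0,"gripper":-1},
    {"ax":0,"ay":0,"az":0,"dx":0,"dy":-76,"dz":0,"gripper":-1},
    {"ax":0,"ay":0,"az":0,"dx":0,"dy":-86,"dz":0,"gripper":-1},
    {"ax":0,"ay":0,"az":0,"dx":0,"dy":-92,"dz":0,"gripper":-1},
    {"ax":0,"ay":0,"az":0,"dx":0,"dy":-94,"dz":0,"gripper":-1},
    {"ax":0,"ay":0,"az":0,"dx":0,"dy":-94,"dz":0,"gripper":-1},
  ],
)

```text
time_s: 3.9
ee_pos: [0.4725, -0.2144, 0.0718]
eef_rot: [2.107, 2.328, 0.0]
wrist_force: [-1.3, -0.0, 9.9]
finger_gap: 0.0111
```

drive_tool(
  motion=[
    {"ax":0,"ay":0,"az":0,"dx":0,"dy":-2,"dz":0,"gripper":-1},
    {"ax":0,"ay":0,"az":0,"dx":0,"dy":-4,"dz":0,"gripper":-1},
    {"ax":0,"ay":0,"az":0,"dx":0,"dy":-6,"dz":0,"gripper":-1},
    {"ax":0,"ay":0,"az":0,"dx":0,"dy":-6,"dz":0,"gripper":-1},
  ],
)

```text
time_s: 4.3
ee_pos: [0.467, -0.2149, 0.0718]
eef_rot: [2.106, 2.328, 0.001]
wrist_force: [1.1, -0.2, 9.7]
finger_gap: 0.0112
```

drive_tool(
  motion=[
    {"ax":0,"ay":0,"az":0,"dx":0,"dy":-2,"dz":0,"gripper":-1},
    {"ax":0,"ay":0,"az":0,"dx":0,"dy":-4,"dz":0,"gripper":-1},
    {"ax":0,"ay":0,"az":0,"dx":0,"dy":-4,"dz":0,"gripper":-1},
  ],
)

```text
time_s: 4.6
ee_pos: [0.463, -0.2153, 0.0718]
eef_rot: [2.107, 2.328, 0.001]
wrist_force: [-0.1, 0.9, 9.4]
finger_gap: 0.0109
```

drive_tool(
  motion=[
    {"ax":0,"ay":0,"az":0,"dx":0,"dy":-2,"dz":0,"gripper":-1},
    {"ax":0,"ay":0,"az":0,"dx":0,"dy":-3,"dz":0,"gripper":-1},
    {"ax":0,"ay":0,"az":0,"dx":0,"dy":-3,"dz":0,"gripper":-1},
  ],
)

```text
time_s: 4.9
ee_pos: [0.4622, -0.2154, 0.0719]
eef_rot: [2.105, 2.325, 0.006]
wrist_force: [10.8, 3.7, 1.4]
finger_gap: 0.0107
```

drive_tool(
  motion=[
    {"ax":0,"ay":0,"az":0,"dx":0,"dy":-2,"dz":0,"gripper":-1},
    {"ax":0,"ay":0,"az":0,"dx":0,"dy":-2,"dz":0,"gripper":-1},
    {"ax":0,"ay":0,"az":0,"dx":0,"dy":-2,"dz":0,"gripper":-1},
  ],
)

```text
time_s: 5.2
ee_pos: [0.462, -0.2155, 0.0719]
eef_rot: [2.103, 2.322, 0.009]
wrist_force: [19.9, 4.0, -4.3]
finger_gap: 0.0108
```

drive_tool(
  motion=[
    {"ax":0,"ay":0,"az":0,"dx":0,"dy":4,"dz":0,"gripper":-1},
    {"ax":0,"ay":0,"az":0,"dx":0,"dy":4,"dz":0,"gripper":-0.35},
    {"ax":0,"ay":0,"az":0,"dx":0,"dy":4,"dz":0,"gripper":-0.35},
    {"ax":0,"ay":0,"az":0,"dx":0,"dy":4,"dz":0,"gripper":-0.35},
    {"ax":0,"ay":0,"az":0,"dx":0,"dy":4,"dz":0,"gripper":-0.35},
  ],
)

```text
time_s: 5.7
ee_pos: [0.4611, -0.2148, 0.0703]
eef_rot: [-2.107, -2.329, 0.0]
wrist_force: [-0.9, -0.1, 0.4]
finger_gap: 0.0285
```

drive_tool(
  motion=[
    {"ax":0,"ay":0,"az":0,"dx":0,"dy":0,"dz":-20,"gripper":-0.35},
    {"ax":0,"ay":0,"az":0,"dx":0,"dy":0,"dz":-50,"gripper":-0.35},
    {"ax":0,"ay":0,"az":0,"dx":0,"dy":0,"dz":-90,"gripper":-0.35},
    {"ax":0,"ay":0,"az":0,"dx":0,"dy":0,"dz":-130,"gripper":-0.35},
    {"ax":0,"ay":0,"az":0,"dx":0,"dy":0,"dz":-130,"gripper":-1},
    {"ax":0,"ay":0,"az":0,"dx":0,"dy":0,"dz":-130,"gripper":-1},
  ],
)

```text
time_s: 6.3
ee_pos: [0.462, -0.2154, 0.2014]
eef_rot: [2.106, 2.328, 0.0]
wrist_force: [0.1, 0.9, -1.1]
finger_gap: 0.0149
```

```bash
python3 - <<'E'
from h import *
s=env.sense(); print(s['ee_pos'],s['finger_gap']); row([.481,.191,.2],.1,s)
E
```

```text
[ 0.46199124 -0.21540272  0.20137711] 0.014879849934460416
d [402.5  59.4   0.9] a [ 0.0014  0.0014 -0.0001]
```

drive_tool(
  motion=[
    {"ax":0,"ay":0,"az":0,"dx":402,"dy":59,"dz":0,"gripper":-1},
    {"ax":0,"ay":0,"az":0,"dx":402,"dy":59,"dz":0,"gripper":-1},
    {"ax":0,"ay":0,"az":0,"dx":402,"dy":59,"dz":0,"gripper":-1},
    {"ax":0,"ay":0,"az":0,"dx":402,"dy":59,"dz":0,"gripper":-1},
    {"ax":0,"ay":0,"az":0,"dx":402,"dy":59,"dz":0,"gripper":-1},
    {"ax":0,"ay":0,"az":0,"dx":402,"dy":59,"dz":0,"gripper":-1},
    {"ax":0,"ay":0,"az":0,"dx":402,"dy":59,"dz":0,"gripper":-1},
    {"ax":0,"ay":0,"az":0,"dx":402,"dy":59,"dz":0,"gripper":-1},
    {"ax":0,"ay":0,"az":0,"dx":402,"dy":59,"dz":0,"gripper":-1},
    {"ax":0,"ay":0,"az":0,"dx":402,"dy":59,"dz":0,"gripper":-1},
    {"ax":0,"ay":0,"az":0,"dx":402,"dy":59,"dz":0,"gripper":-1},
  ],
)

```text
time_s: 7.4
ee_pos: [0.4796, 0.1897, 0.1993]
eef_rot: [-2.107, -2.329, 0.004]
wrist_force: [0.0, 0.0, -0.5]
finger_gap: 0.0005
```

```bash
python3 - <<'E'
from h import *
cam('wrist','w3.png'); s=env.sense(); print(s['ee_pos'],s['finger_gap'],s['time_s']); row([.481,.191,.2],.1,s)
E
```

```text
[0.47993782 0.18931433 0.19970569] 0.0004756339469108998 7.45
d [ 1.6  1.2 -0.3] a [-0.0019  0.0006 -0.0014]
```

View pics/w3.png

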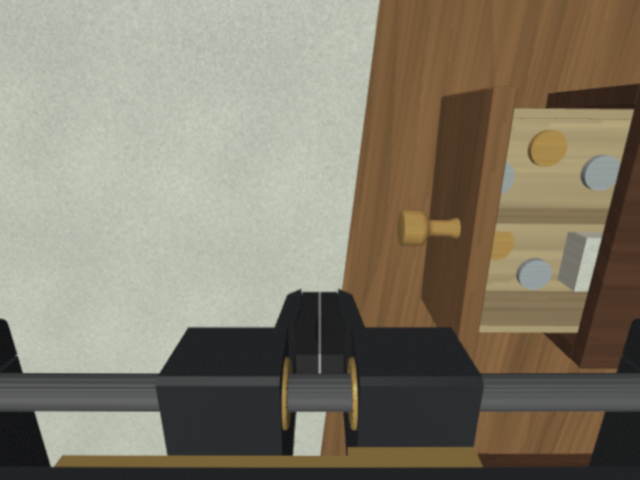

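The wrist view shows the knob's end at about (405,228). The front's top edge runs from (510,86) to (478,333), so the drawer is turned slightly relative to the tool.

```bash
python3 - <<'E'
from h import *
W=load('w3.png')
k=onz(W,402,228,.078); a=onz(W,513,86,.107);b=onz(W,479,334,.107);v=a-b
c=onz(W,491,88,.107)
print('knob',k,'front back-edge',a,b,'len',np.linalg.norm(v),'yaw',np.arctan2(-v[0],v[1]),c)
y=np.arctan2(-v[0],v[1])
row(k+[-.03,0,-.015],.1)
E
```

```text
knob [0.54128429 0.19819199 0.078     ] front back-edge [0.58476089 0.29983022 0.107     ] [0.6040896  0.13135624 0.107     ] len 0.1695791271025579 yaw 0.11422870926478752 [0.57198094 0.29740224 0.107     ]
d [  5.8  32.3 136.6] a [-0.0019  0.0006 -0.0014]
```

drive_tool(
  motion=[
    {"ax":0,"ay":0,"az":0,"dx":6,"dy":0,"dz":40,"gripper":-1},
    {"ax":0,"ay":0,"az":0,"dx":6,"dy":0,"dz":80,"gripper":-1},
    {"ax":0,"ay":0,"az":0,"dx":6,"dy":0,"dz":115,"gripper":-1},
    {"ax":0,"ay":0,"az":0,"dx":6,"dy":0,"dz":137,"gripper":-1},
    {"ax":0,"ay":0,"az":0,"dx":6,"dy":0,"dz":137,"gripper":-1},
    {"ax":0,"ay":0,"az":0,"dx":6,"dy":15,"dz":137,"gripper":-1},
    {"ax":0,"ay":0,"az":0,"dx":6,"dy":28,"dz":137,"gripper":-1},
    {"ax":0,"ay":0,"az":0,"dx":6,"dy":34,"dz":137,"gripper":-1},
    {"ax":0,"ay":0,"az":0,"dx":6,"dy":40,"dz":137,"gripper":-1},
    {"ax":0,"ay":0,"az":0,"dx":6,"dy":46,"dz":137,"gripper":-1},
    {"ax":0,"ay":0,"az":0,"dx":6,"dy":52,"dz":137,"gripper":-1},
    {"ax":0,"ay":0,"az":0,"dx":6,"dy":52,"dz":137,"gripper":-1},
  ],
)

```text
time_s: 8.65
ee_pos: [0.5323, 0.2019, 0.064]
eef_rot: [2.107, 2.329, 0.001]
wrist_force: [0.2, 0.5, 0.4]
finger_gap: 0.0004
```

drive_tool(
  motion=[
    {"ax":0,"ay":0,"az":0,"dx":0,"dy":6,"dz":0,"gripper":-1},
    {"ax":0,"ay":0,"az":0,"dx":0,"dy":14,"dz":0,"gripper":-1},
    {"ax":0,"ay":0,"az":0,"dx":0,"dy":22,"dz":0,"gripper":-1},
    {"ax":0,"ay":0,"az":0,"dx":0,"dy":30,"dz":0,"gripper":-1},
    {"ax":0,"ay":0,"az":0,"dx":0,"dy":38,"dz":0,"gripper":-1},
    {"ax":0,"ay":0,"az":0,"dx":0,"dy":44,"dz":0,"gripper":-1},
    {"ax":0,"ay":0,"az":0,"dx":0,"dy":50,"dz":0,"gripper":-1},
    {"ax":0,"ay":0,"az":0,"dx":0,"dy":50,"dz":0,"gripper":-1},
  ],
)

```text
time_s: 9.45
ee_pos: [0.5825, 0.2071, 0.064]
eef_rot: [2.107, 2.329, 0.002]
wrist_force: [-0.4, 0.1, -0.3]
finger_gap: 0.0003
```

drive_tool(
  motion=[
    {"ax":0,"ay":0,"az":0,"dx":0,"dy":3,"dz":0,"gripper":-1},
    {"ax":0,"ay":0,"az":0,"dx":0,"dy":6,"dz":0,"gripper":-1},
    {"ax":0,"ay":0,"az":0,"dx":0,"dy":9,"dz":0,"gripper":-1},
    {"ax":0,"ay":0,"az":0,"dx":0,"dy":12,"dz":0,"gripper":-1},
  ],
)

```text
time_s: 9.85
ee_pos: [0.5933, 0.2082, 0.0638]
eef_rot: [-2.108, -2.33, 0.0]
wrist_force: [-2.3, 0.0, 0.6]
finger_gap: 0.0004
```

```bash
python3 - <<'E'
from h import *
cam('side','side2.png')
a=cv2.imread('pics/side2.png')[155:395,110:410]; cv2.imwrite('pics/c3.png',cv2.convertScaleAbs(cv2.resize(a,(750,600),interpolation=cv2.INTER_CUBIC),alpha=1.4))
E
```

```text
(no output)
```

View pics/c3.png

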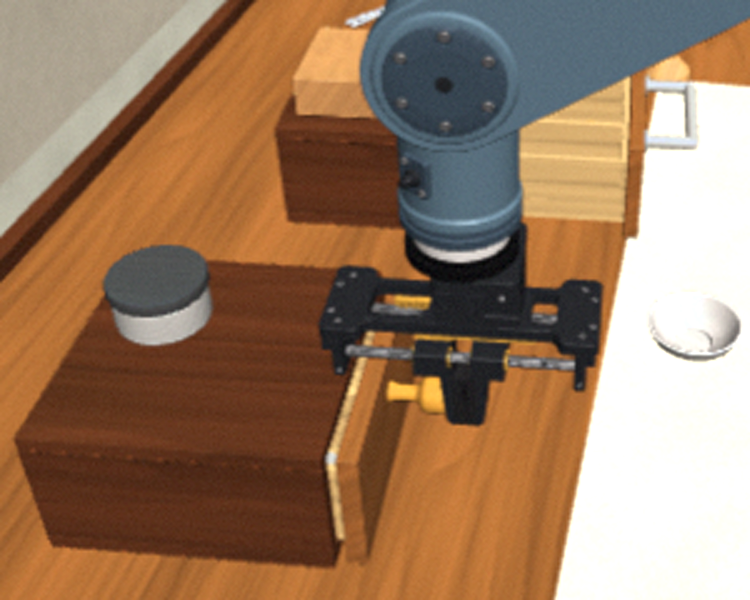

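The side view shows the fingers on the knob at (440,395) with the drawer nearly shut, about 10 mm still to go. The bar drawer in the background is well out. I'll keep pushing in small steps.

drive_tool(
  motion=[
    {"ax":0,"ay":0,"az":0,"dx":0,"dy":2,"dz":0,"gripper":-1},
    {"ax":0,"ay":0,"az":0,"dx":0,"dy":4,"dz":0,"gripper":-1},
    {"ax":0,"ay":0,"az":0,"dx":0,"dy":6,"dz":0,"gripper":-1},
    {"ax":0,"ay":0,"az":0,"dx":0,"dy":6,"dz":0,"gripper":-1},
  ],
)

```text
time_s: 10.3
ee_pos: [0.5995, 0.2088, 0.0638]
eef_rot: [2.108, 2.329, 0.001]
wrist_force: [-0.2, 0.3, 0.4]
finger_gap: 0.0008
```

drive_tool(
  motion=[
    {"ax":0,"ay":0,"az":0,"dx":0,"dy":2,"dz":0,"gripper":-1},
    {"ax":0,"ay":0,"az":0,"dx":0,"dy":4,"dz":0,"gripper":-1},
    {"ax":0,"ay":0,"az":0,"dx":0,"dy":4,"dz":0,"gripper":-1},
  ],
)

```text
time_s: 10.6
ee_pos: [0.6012, 0.209, 0.0636]
eef_rot: [-2.105, -2.328, 0.006]
wrist_force: [-9.9, -2.4, 8.3]
finger_gap: 0.0004
```

drive_tool(
  motion=[
    {"ax":0,"ay":0,"az":0,"dx":0,"dy":2,"dz":0,"gripper":-1},
    {"ax":0,"ay":0,"az":0,"dx":0,"dy":3,"dz":0,"gripper":-1},
    {"ax":0,"ay":0,"az":0,"dx":0,"dy":3,"dz":0,"gripper":-1},
  ],
)

```text
time_s: 10.9
ee_pos: [0.6013, 0.209, 0.0636]
eef_rot: [-2.102, -2.325, 0.014]
wrist_force: [-22.3, -4.4, 17.6]
finger_gap: 0.0005
```

drive_tool(
  motion=[
    {"ax":0,"ay":0,"az":0,"dx":0,"dy":-10,"dz":0,"gripper":-1},
    {"ax":0,"ay":0,"az":0,"dx":0,"dy":-40,"dz":0,"gripper":-1},
    {"ax":0,"ay":0,"az":0,"dx":0,"dy":-70,"dz":0,"gripper":-1},
    {"ax":0,"ay":0,"az":0,"dx":0,"dy":-70,"dz":-40,"gripper":-1},
    {"ax":0,"ay":0,"az":0,"dx":0,"dy":-90,"dz":-90,"gripper":-1},
    {"ax":0,"ay":0,"az":0,"dx":0,"dy":-120,"dz":-140,"gripper":-1},
    {"ax":0,"ay":0,"az":0,"dx":0,"dy":-160,"dz":-180,"gripper":-1},
    {"ax":0,"ay":0,"az":0,"dx":0,"dy":-200,"dz":-200,"gripper":-1},
    {"ax":0,"ay":0,"az":0,"dx":0,"dy":-200,"dz":-200,"gripper":-1},
    {"ax":0,"ay":0,"az":0,"dx":0,"dy":-200,"dz":-200,"gripper":-1},
  ],
)

```text
time_s: 11.9
ee_pos: [0.4073, 0.1898, 0.2654]
eef_rot: [2.105, 2.328, 0.006]
wrist_force: [-0.3, -0.2, -1.0]
finger_gap: 0.0009
```

```bash
python3 - <<'E'
from h import *
print(env.sense()['ee_pos'])
cam('side','side3.png');cam('scene','scene3.png')
a=cv2.imread('pics/side3.png')[155:395,110:410]; b=cv2.imread('pics/scene3.png')[175:355,140:500]
f=lambda a,s:cv2.convertScaleAbs(cv2.resize(a,s,interpolation=cv2.INTER_CUBIC),alpha=1.4)
cv2.imwrite('pics/c4.png',f(a,(750,600)));cv2.imwrite('pics/c5.png',f(b,(800,400)))
E
```

```text
[0.40728532 0.18978919 0.26535845]
```

View pics/c4.png

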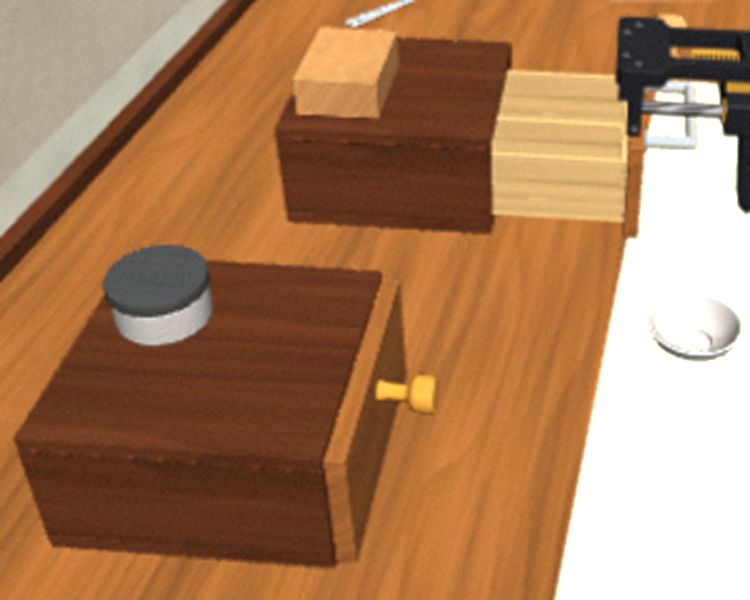

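View pics/c5.png

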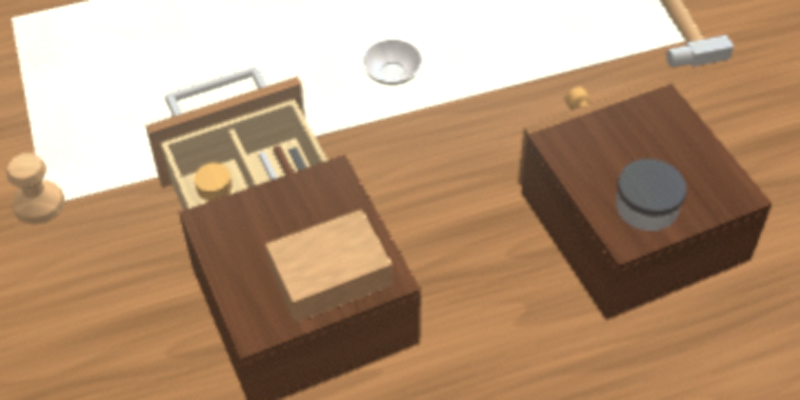

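The knob drawer sits flush against its unit, with no gap at (335,460) in the side crop. The bar drawer is far out, with its bar at (171,98)–(260,72) in the scene crop. Dish, stand and hammer are at the same pixels as before. One numeric check of the bar, then I'll hand in.

```bash
python3 - <<'E'
from h import *
S=load('scene3.png'); s=lambda u,v,z:onz(S,140+u/2.2222,175+v/2.2222,z)
print('bar mid now',(s(171,98,.09)+s(260,72,.09))/2,'knob',s(577,97,.078)); print(env.sense()['wrist_force'],env.sense()['time_s'])
env.hand_in()
E
```

```text
bar mid now [ 0.46447734 -0.2148803   0.09      ] knob [0.62175772 0.20484805 0.078     ]
[ 0.02709013 -0.97395785 -0.60451455] 12.0
the job is handed in; nothing more can be done
```

The bar-handled drawer is pulled out to its stop, the knob drawer is pushed fully shut, and the job is handed in at 12.0 s of the 48 s.

- **Bar drawer:** I gripped the bar and pulled until the drawer stopped moving while the force rose to about 20 N. I then eased off, opened the fingers and lifted clear. The last picture puts the bar's middle at x ≈ 0.464, against 0.462 read from the arm at the stop. That is about 125 mm out by my estimate of the shut position. I treat the firm stop as the evidence that the full 130 mm was reached.
- **Knob drawer:** I pushed the knob with shut fingers until it stopped, at about 23 N. The last pictures show the front flush with the unit and the knob at x ≈ 0.62, where I had worked out it should be when shut.
- **Other objects:** the dish and stand look unmoved in the last pictures. So does the part of the hammer in view. The arm is raised clear and touches nothing.
- **Problems on the way:** my first two moves were refused because their rows lacked some fields, and nothing moved then. No check failed.

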